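Roll the canister trolley to its mark

TASK

Reach with closed fingertips into the hand well of the loaded canister trolley and roll it briskly (10 to 20 cm/s on the way) to the left, pushing on the left sprung buffer and braking on the right one, so that it comes to rest with its pointer midway between the two prongs of the mark gauge; let it stand still there for three seconds, then leave it with nothing touching it. Work only on the buffers, one at a time and gently, never gripping, clamping or dragging the trolley by its woodwork, and never let it run into an end stop. The canisters must stay standing in their places and the mug, bowl and syrup bottles stay undisturbed.

Things in the scene. Friction and masses are not known exactly. Their poses are not given: they have to be found in the camera images.
- trolley (a joint): Travel (m) of the low wooden trolley (220 x 550 mm) on its straight track, growing to the robot's left (+y). 0 at the start; it strikes the right end stop at -0.060, the left one at +0.440, and cannot leave the track. It rolls almost freely: drag 0.4 N per m/s plus 0.01 N. Rolling mass with load nominally 4.3 kg; the real mass differs by up to a quarter.
- deck: Wooden upper part of the trolley. Origin at its middle, 12 mm above the counter; y is the rolling direction, x across the track away from the robot. Beyond each end of the hand well (see well) stands a wooden buffer housing: 150 mm wide in x, 108 to 172 mm from the middle in y, top 130 mm above the counter.
- well (a point): Middle of the trolley's hand well, at mid-height of the buffers, 91 mm above the counter and 79 mm above the deck's origin; moves with the trolley. The well is 130 mm long in y between the two free buffer faces, open at both sides in x and above; its floor is 58 mm above the counter. The fingers go in from above.
- buffer_left: Black rubber buffer block, 110 mm wide, 50 mm tall (66 to 116 mm above the counter), 66 mm thick, partly inside its housing, at the left (+y) end of the hand well. Origin: centre of its face to the well, y = +65 mm in the deck's frame when free. Sprung: gives way to +y against 80 N/m, at most 36 mm, hardly damped. Pushing it drives the trolley to the left.
- buffer_right: The like buffer at the right (-y) end of the hand well, face at y = -65 mm in the deck's frame when free, giving way to -y against 80 N/m, at most 36 mm. Pressing it slows a trolley rolling left, or drives it right. If the finger stands still, a buffer throws the trolley back like a spring.
- pointer (a point): Top of the brass pointer, an upright blade 8 mm thick in y at the middle of the trolley's far (+x) edge: 120 mm in x and 0 in y from the deck's origin, 122 mm above the counter. Moves with the trolley.
- mark: Mark gauge fixed on the counter beyond the track: brass foot 40 x 80 mm with two upright prongs 12 mm square, 120 mm tall, 42 mm clear apart in y. Origin on the counter midway between the prongs, axes parallel to the deck's. The trolley is at the mark when the pointer's y in this frame is 0. It lies to the left of the start and 50 to 220 mm before the left stop is struck.
- canister_a: White ceramic canister with dark wooden lid, 90 mm diameter, 85 mm tall, standing loose on the left end of the trolley, 222 mm from its middle, top 143 mm above the counter. Origin at the centre of its underside.
- canister_b: The like canister on the right end of the trolley.
- mug: Bystander: blue mug, 80 mm diameter, 90 mm tall, between robot and track. Origin under its centre.
- syrup_green: Bystander: green glass bottle, 48 mm diameter, 130 mm tall, between robot and track.
- syrup_amber: Bystander: amber glass bottle, 44 mm diameter, 110 mm tall, between robot and track.
- bowl: Bystander: white bowl, 120 mm diameter, 50 mm tall, between robot and track.
Not all that is in view belongs to the job. Of the things that look like the mark, take the one that is nearest to the robot's base at the start. Leave any green look-alike of the canister_a alone.

How it is judged (in metres and radians):
On the way, in this order (a step that is already met when the one before it is completed fails the run):
1. the trolley rolls briskly to the left, at 8 cm/s or more for 0.3 s (velocity of joint trolley above 0.08 m/s), for 0.3 s.
2. the trolley stands at the mark (within 13 mm) and still (under 15 mm/s) for 2 s (y of pointer in the frame of mark between -0.013 and 0.013 m and velocity of joint trolley between -0.015 and 0.015 m/s), for 2 s.
At the end, for the whole second after the job is handed in: The pointer is within 13 mm of the middle of the mark gauge along the track, the trolley at rest (under 12 mm/s), both canisters upright and at rest on it, the robot touching nothing (y of pointer in the frame of mark between -0.013 and 0.013 m and velocity of joint trolley between -0.012 and 0.012 m/s and angle between each of canister_a, canister_b's own z axis and vertical below 0.15 rad and linear speed of each of canister_a, canister_b below 0.03 m/s).
It fails at once if the trolley strikes an end stop (comes within 4 mm of it) or races (over 0.35 m/s) (value of joint trolley above 0.436 m or value of joint trolley below -0.056 m or velocity of joint trolley above 0.35 m/s or velocity of joint trolley below -0.35 m/s).
It fails at once if the woodwork of the trolley is gripped, pressed or dragged (over 3 N) (contact force between any of the fingers, the arm and deck above 3 N).
It fails at once if both buffers are pressed at once (clamped), or one is gripped or rammed (over 25 N) ((contact force between the fingers and buffer_left above 0.5 N and contact force between the fingers and buffer_right above 0.5 N) or contact force between the fingers and buffer_left above 25 N or contact force between the fingers and buffer_right above 25 N).
It fails at once if a canister is handled, tips or leaves its place (contact force between any of the arm, the fingers and canister_a above 1 N or contact force between any of the arm, the fingers and canister_b above 1 N or angle between any of canister_a, canister_b's own z axis and vertical above 0.3 rad or height (world z) of any of canister_a, canister_b below 0.04 m).
It fails at once if the mug, the bowl or a syrup bottle is disturbed (moved over 20 mm) (distance of any of mug, syrup_green, syrup_amber, bowl from where it was at the start of the episode above 0.02 m).
It also fails if it takes over 46 s, if anything falls off the work surface, if the arm or the gripper's body presses on something with over 40 N, if the wrist force passes 120 N, or if a joint passes its speed limit or range.

ROBOT

A 6-joint arm with a two-finger parallel gripper is mounted at the origin on the work surface. World frame = base frame: x ahead of the robot, y to its left, z up, the work surface at z = 0. Lengths are in mm, angles in rad, forces in N, time in s.
With the tool pointing down it reaches from about 275 to 750 mm from the base axis. Payload 10.2 kg.
Tool frame: the origin (TCP) lies midway between the tips of the shut fingers; the grasp point (between the pads) lies 19 mm behind it; z points along the fingers, y is the line along which they close (so a half turn about z gives the same grasp; the last joint's range is limited). The gripper opens to 85 mm and grips with 20 to 120 N. Pads are 22 mm wide; open, the fingers measure 114 mm over their backs; the gripper's body (76 mm by 85 mm) begins 54 mm behind the grasp point. The pads swing forward as they close: fully open they stand 13 mm farther back than shut.
Start: joints at [0.931, 0.313, 1.498, -0, 1.331, -0.223], TCP at [212.552, 480.055, 231.294] pointing down, gripper open.
Joint ranges: [-2.94, 2.94], [-0.97, 2.17], [0.19, 2.56], [-1.23, 4.37], [0.02, 3.11], [-2.88, 2.88]. Speed limits (rad/s): [2.39, 2.39, 3.01, 3.14, 3.14, 3.14].

INTERFACE

Orientations are given as a unit quaternion [w, x, y, z].
In Python, from rig import ctrl gives the robot as it stands.
- The arm moves only by the tool arm_command, never from a script. Its argument "increments" is a list of rows, each an object with "dr": the turn, a rotation vector about the tool's x, y, z in units of pi/4 rad (1.0 is pi/4 rad), a list of three; "offset": the shift along the tool's x, y, z in units of 120 mm (1.0 is 120 mm), a list of three; "hand": the opening, from -1 (shut) to 1 (fully open). A call has 1 to 8 rows; each row shifts and turns the commanded pose from where the row before left it, along the tool's axes as they then stand; what a row does not reach is not made up. A row lasts 1/10 s, in which the tool goes at most 50 mm and 8.59 degrees, less where a joint would pass 70% of its speed; a pose out of reach is approached as far as the arm can. A call with a number of a shift or a turn outside -1 to 1 is refused whole. A call with a gripper value outside its range is refused whole. The fingers move at their own pace and stop on an object; "grip_force" is the grip in N (left out, the last holds). Time passes only in rows, so rows that do not move let the fingers close. It gives the time, the measured TCP pose, the force, the opening and the grip force at its end, in the units of the state.
- ctrl.sense(): the state, without advancing time (a new reading comes with each control period).
- ctrl.capture(name): name is "side" or "top"; returns the picture (480x640x3 uint8, red, green, blue); there is no depth.
- ctrl.camera_info(name): a dict with "K" (3x3 intrinsics, pixels), "R" (3x3) and "t" (3): a world point X has camera coordinates R X + t. Camera axes: x right, y down, z forward; pixel columns grow to the right and rows downward; lengths in mm; the calibration is good to about 2 mm. A picture is of the moment at which its call begins. camera_info takes no time and is no camera call.
- ctrl.finish_job(): hands the job in; it is judged then, once.
The state is a dict: "time_s": time; "joints": joint angles; "dq": joint speeds; "tau": joint torques, N m; "eef_pos": TCP position; "ee_rot": TCP orientation; "force": force on the tool from outside, world axes, zero at the start; "wrist_torque": the same for the moment, N m; "grip_width": opening from 0.0 (shut) to 1.0 (fully open); "grip_force": force on a finger pad.
Only numpy, scipy, OpenCV 4.12 (cv2) and the standard library are available. Lean on these libraries where they do the work, as an engineer would, in place of code of your own. Each camera call takes 0.05 s, during which the arm holds its last target. There are 200 camera calls.

## Working session

There is one attempt and no reset: what is moved stays moved. The work goes in short steps, Python scripts to look and compute and a tool call to move; the robot and the scene stay as the last step left them, time stands still between calls to the robot, and variables do not carry over. Pictures are saved under pics/ and viewed, at most 10 in all, crops included, and the job is handed in when it is done.

Besides the shell and the picture viewer there is one more tool, called after "Request:" as name([rows], argument=value, ...), one row to a line, values as JSON. arm_command: Moves the arm, as the interface text tells. Shifts and turns lie within -1 to 1; 1 stands for 120 mm of shift or pi/4 rad of turn. Its arguments: {"type":"object","properties":{"increments":{"type":"array"},"grip_force":{"type":"number"}},"required":["increments"]}

```bash
mkdir -p pics
python3 - <<'E'
from rig import ctrl
import cv2
for n in("side","top"):
    im=ctrl.capture(n); cv2.imwrite(f"pics/{n}0.png",im[:,:,::-1])
    c=ctrl.camera_info(n); print(n,c)
print(ctrl.sense())
E
```

```text
side {'K': array([[515.71183305,   0.        , 324.56005919],
       [  0.        , 515.71183305, 239.28637611],
       [  0.        ,   0.        ,   1.        ]]), 'R': array([[ 0.93600473, -0.35179311, -0.01169418],
       [-0.2698376 , -0.69582281, -0.66559619],
       [ 0.22601508,  0.62615671, -0.74622045]]), 't': array([-475.82757857,  197.78563327, 1147.95418215])}
top {'K': array([[495.52215169,   0.        , 311.91978117],
       [  0.        , 495.52215169, 241.1318993 ],
       [  0.        ,   0.        ,   1.        ]]), 'R': array([[ 0.004788  , -0.99989397, -0.01375213],
       [-0.9909911 , -0.00290381, -0.13389625],
       [ 0.13384212,  0.01426933, -0.99089993]]), 't': array([  -4.43802118,  546.45425607, 1225.0711501 ])}
{'time_s': 0.1, 'joints': array([ 9.30568278e-01,  3.13382845e-01,  1.49835768e+00,  6.08825886e-06,
        1.33097395e+00, -2.23393565e-01]), 'dq': array([-0.00022991, -0.00207108, -0.00272107,  0.00031217, -0.00063715,
        0.00133811]), 'tau': array([ 3.10570511e-03, -4.12895465e+01, -2.60139960e+01, -1.51087256e-04,
        3.07792870e-03,  7.87005047e-05]), 'eef_pos': array([212.42630793, 479.86141257, 230.79931893]), 'ee_rot': array([-2.37435017e-04,  2.06912330e-01,  9.78359327e-01, -5.08186234e-04]), 'force': array([-0.20664266,  0.28382072,  0.99309978]), 'wrist_torque': array([-0.03129101, -0.00337637, -0.00557734]), 'grip_force': 0.0, 'grip_width': 1.0011608416408486}
```

View pics/side0.png

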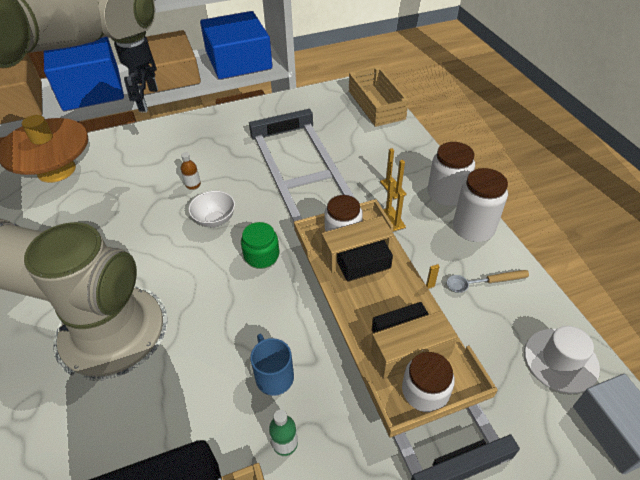

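View pics/top0.png

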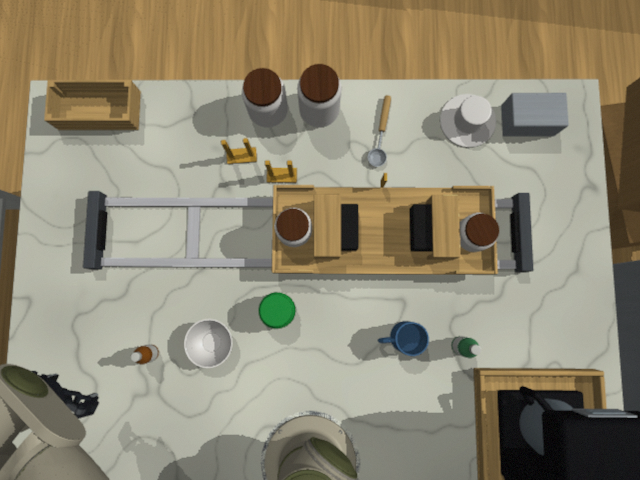

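The side view shows the trolley in the middle with its pointer at (433,275). The gauges overlap around (395,190).

In the top view the pointer is at (384,180). Mark candidates are gauge 1 near (281,172) and gauge 2 near (239,152). Gauge 1 is nearer to the base at about (312,450), so I choose it. The canister look-alikes are the green jar (277,310) and two tall jars (263,90) and (320,95), which I leave alone. A close crop will check this choice.

Run:
```python
import cv2,numpy as np
t=cv2.imread("pics/top0.png");s=cv2.imread("pics/side0.png")
a=cv2.resize(t[130:200,215:415],(800,280),interpolation=cv2.INTER_CUBIC)
b=cv2.resize(s[140:300,360:460],None,fx=2,fy=2,interpolation=cv2.INTER_CUBIC)
b=cv2.resize(s[145:235,370:420],(178,320),interpolation=cv2.INTER_CUBIC)
c=cv2.resize(s[255:295,415:455],(320,320),interpolation=cv2.INTER_CUBIC)
o=np.zeros((600,800,3),np.uint8);o[:280]=a;o[280:,:178]=b;o[280:,200:520]=c
cv2.imwrite("pics/crop0.png",o)
```

```text
(no output)
```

View pics/crop0.png

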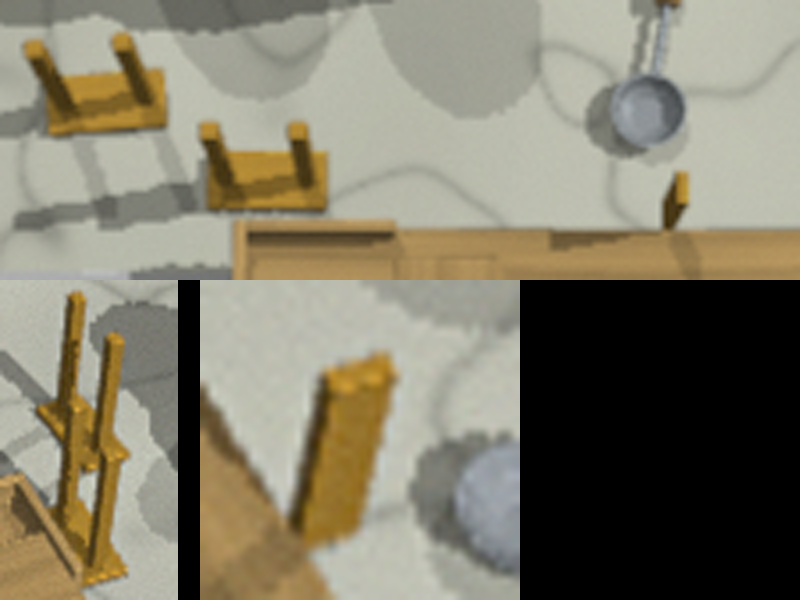

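Crop: gauge 1 prong tops lie at top pixels (267.5,162) and (289.75,162), with its foot centre at about (281.6,175). The pointer top is at (385.5,174). Gauge 1 is the nearer one.

```bash
cat > h.py <<'E'
import numpy as np
from rig import ctrl
import cv2
def ray(n,u,v,z):
    c=ctrl.camera_info(n);K,R,t=map(np.array,(c["K"],c["R"],c["t"]))
    C=-R.T@t; d=R.T@np.linalg.solve(K,[u,v,1.]); return C+d*(z-C[2])/d[2]
def proj(n,X):
    c=ctrl.camera_info(n);p=c["K"]@(c["R"]@np.array(X,float)+c["t"]);return p[:2]/p[2]
E
python3 - <<'E'
from h import *
np.set_printoptions(precision=1,suppress=True)
for l,n,u,v,z in [("prongL","top",267.5,162,120),("prongR","top",289.75,162,120),("foot","top",281.6,175.3,6),("ptr","top",385.5,174,122),
 ("g2L","top",224,142,120),("g2R","top",246,140,120),
 ("ptr side","side",415+ (360-200)/8,255+(370-280)/8,122),("pL side","side",370+75/3.56,145+ (400-280)/3.56,120),("pR side","side",370+112/3.56,145+(455-280)/3.56,120),
 ("bufL","top",358.5,205,116),("bufL","top",358.5,250,116),("bufR","top",411.5,205,116),("bufR","top",411.5,250,116),
 ("railfar L","top",106,202,5),("railfar R","top",270,202,5),("stopL","top",104,230,30),("canA","top",293.5,225,143),("canB","top",481,230,143),("mug","top",411,337,90),("bowl","top",208,344,50),("green","top",277,310,80),("sg","top",468,347,130),("sa","top",145,354,110)]:
    print(l,ray(n,u,v,z))
# orientation of buffers / rails fit
t=cv2.imread("pics/top0.png"); g=t.sum(2)
m=(g<120).astype(np.uint8); m[:190]=0;m[265:]=0
n,lab,st,ce=cv2.connectedComponentsWithStats(m)
for i in range(1,n):
    if st[i,4]>80: print(st[i],ce[i])
E
```

```text
prongL [729.1 105.5 120. ]
prongR [729.2  51.3 120. ]
foot [727.   79.6   6. ]
ptr [ 698.9 -180.3  122. ]
g2L [779.6 213.  120. ]
g2R [784.6 159.1 120. ]
ptr side [ 692.3 -183.5  122. ]
pL side [726.9 105.1 120. ]
pR side [726.1  45.2 120. ]
bufL [ 623.8 -115.1  116. ]
bufL [ 514.8 -114.3  116. ]
bufR [ 624.  -242.3  116. ]
bufR [ 515.2 -239.9  116. ]
railfar L [654.  545.3   5. ]
railfar R [654.8 109.4   5. ]
stopL [574.8 535.   30. ]
canA [570.1  39.5 143. ]
canB [ 559.4 -397.   143. ]
mug [ 310.8 -239.    90. ]
bowl [288.8 251.7  50. ]
green [372.5  80.6  80. ]
sg [ 291.3 -360.8  130. ]
sa [269.4 385.3 110. ]
[511 194  11  71 521] [515.7 230.7]
[342 205  16  46 729] [349.4 227.3]
[ 410  204   23   47 1011] [420.7 227.6]
[ 97 210  10  41 319] [101.2 229.9]
```

Request:
arm_command([
  {"dr": [0,0,-0.177],"offset": [0,0,0],"hand": -1},
  {"dr": [0,0,-0.177],"offset": [0,0,0],"hand": -1},
  {"dr": [0,0,-0.177],"offset": [0,0,0],"hand": -1},
  {"dr": [0,0,0],"offset": [-0.187,-0.344,0],"hand": -1},
  {"dr": [0,0,0],"offset": [-0.187,-0.344,0],"hand": -1},
  {"dr": [0,0,0],"offset": [-0.187,-0.344,0],"hand": -1},
  {"dr": [0,0,0],"offset": [-0.187,-0.344,0],"hand": -1},
  {"dr": [0,0,0],"offset": [-0.187,-0.344,0],"hand": -1},
], grip_force=20)

```text
time_s: 0.9
eef_pos: [325.1, 272.0, 231.2]
ee_rot: [-0.0, -0.0, 1.0, -0.0]
force: [0.5, 0.3, -0.2]
grip_width: -0.002
grip_force: 0.0
```

Request:
arm_command([
  {"dr": [0,0,0],"offset": [-0.187,-0.344,0],"hand": -1},
  {"dr": [0,0,0],"offset": [-0.187,-0.344,0],"hand": -1},
  {"dr": [0,0,0],"offset": [-0.187,-0.344,0],"hand": -1},
  {"dr": [0,0,0],"offset": [-0.187,-0.344,0],"hand": -1},
  {"dr": [0,0,0],"offset": [-0.187,-0.344,0],"hand": -1},
  {"dr": [0,0,0],"offset": [-0.187,-0.344,0],"hand": -1},
])

```text
time_s: 1.5
eef_pos: [459.9, 24.1, 231.2]
ee_rot: [-0.0, 0.0, 1.0, 0.0]
force: [0.6, 0.5, -0.1]
grip_width: 0.001
grip_force: 0.0
```

Request:
arm_command([
  {"dr": [0,0,0],"offset": [-0.185,-0.34,0],"hand": -1},
  {"dr": [0,0,0],"offset": [-0.185,-0.34,0],"hand": -1},
  {"dr": [0,0,0],"offset": [-0.185,-0.34,0],"hand": -1},
  {"dr": [0,0,0],"offset": [-0.185,-0.34,0],"hand": -1},
  {"dr": [0,0,0],"offset": [-0.185,-0.34,0],"hand": -1},
])

```text
time_s: 2.0
eef_pos: [571.0, -179.7, 230.9]
ee_rot: [-0.0, 0.0, 1.0, 0.0]
force: [1.1, 0.7, 0.9]
grip_width: 0.005
grip_force: 0.0
```

```bash
cat >> h.py <<'E'
# orthographic 1 mm/px view at height z: u=(YM-y), v=(XM-x)
def ortho(im,n="top",z=143,x0=440,x1=760,y0=-460,y1=460):
    w=np.float32([[x1,y1],[x1,y0],[x0,y0],[x0,y1]])
    src=np.float32([proj(n,(a,b,z)) for a,b in w])
    dst=np.float32([[y1-b,x1-a] for a,b in w])
    H=cv2.getPerspectiveTransform(src,dst)
    return cv2.warpPerspective(im,H,(y1-y0,x1-x0),flags=cv2.INTER_CUBIC)
REF=ortho(cv2.imread("pics/top0.png"))
def match(O,cx,cy,r=60):
    u,v=int(460-cy),int(760-cx); T=REF[v-r:v+r,u-r:u+r]
    S=O[v-r-4:v+r+4]; M=cv2.matchTemplate(S,T,cv2.TM_CCOEFF_NORMED)
    _,s,_,(mu,mv)=cv2.minMaxLoc(M)
    p=lambda a:0.5*(a[0]-a[2])/(a[0]-2*a[1]+a[2]+1e-12)
    d=p(M[mv,mu-1:mu+2]) if 0<mu<M.shape[1]-1 else 0
    return (u-r)-(mu+d),s
def track(n=2,save=None):
    out=[]
    for i in range(n):
        t=ctrl.sense()["time_s"]; im=ctrl.capture("top")[:,:,::-1].copy(); O=ortho(im)
        a=match(O,570,40);b=match(O,560,-397)
        s=ctrl.sense(); out.append((t,a[0],b[0]))
        print("t%.2f A %.2f(%.2f) B %.2f(%.2f) tcp %s F %s"%(t,*a,*b,s["eef_pos"].round(1),np.round(s["force"],2)))
    if save: cv2.imwrite("pics/%s.png"%save,im)
    return out
E
python3 - <<'E'
from h import *
track(2,"above")
E
```

```text
t2.00 A -0.07(0.96) B -0.05(0.99) tcp [ 572.6 -185.4  229.6] F [-0.85 -4.59 -1.67]
t2.05 A -0.10(0.96) B -0.11(0.98) tcp [ 571.4 -182.3  229.4] F [ 0.76  0.32 -0.6 ]
```

View pics/above.png

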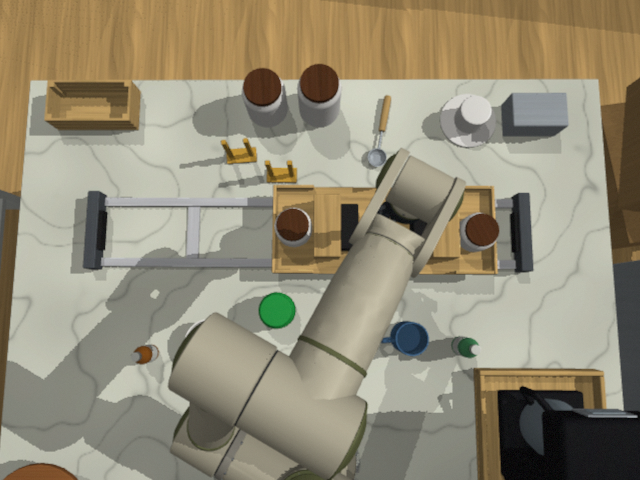

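The lids track to about 0.1 mm and the trolley hasn't moved. In the picture both canister lids, at (293,225) and (481,230), are clear of the arm, and the gripper stands over the well. Next I descend.

Request:
arm_command([
  {"dr": [0,0,0],"offset": [0,0,0.31],"hand": -1},
  {"dr": [0,0,0],"offset": [0,0,0.31],"hand": -1},
  {"dr": [0,0,0],"offset": [0,0,0.31],"hand": -1},
  {"dr": [0,0,0],"offset": [0,0.1,0.2],"hand": -1},
  {"dr": [0,0,0],"offset": [0,0.15,0.11],"hand": -1},
  {"dr": [0,0,0],"offset": [0,0.05,0],"hand": -1},
  {"dr": [0,0,0],"offset": [0,0,0],"hand": -1},
])

```text
time_s: 2.8
eef_pos: [570.8, -141.2, 83.2]
ee_rot: [0.0, -0.001, 1.0, -0.0]
force: [0.1, -0.1, 0.1]
grip_width: -0.002
grip_force: 0.0
```

Run:
```python
from h import *
track(2)
cv2.imwrite("pics/side1.png",ctrl.capture("side")[120:420,220:540,::-1])
```

```text
t2.80 A -0.29(0.92) B 0.01(1.00) tcp [ 571.  -142.    83.6] F [ 0.62 -0.28 -0.58]
t2.85 A -0.29(0.92) B 0.01(1.00) tcp [ 571.1 -142.4   83.7] F [ 0.49  1.04 -0.15]
```

View pics/side1.png

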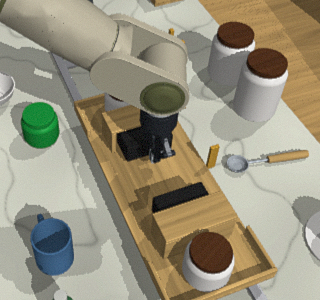

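The picture shows the closed fingers in the well at crop (163,150), just short of the left buffer, with nothing touched. Now I push at 75 mm/s.

Request:
arm_command([
  {"dr": [0,0,0],"offset": [0,0.06,0],"hand": -1},
  {"dr": [0,0,0],"offset": [0,0.0625,0],"hand": -1},
  {"dr": [0,0,0],"offset": [0,0.0625,0],"hand": -1},
  {"dr": [0,0,0],"offset": [0,0.0625,0],"hand": -1},
  {"dr": [0,0,0],"offset": [0,0.0625,0],"hand": -1},
  {"dr": [0,0,0],"offset": [0,0.0625,0],"hand": -1},
  {"dr": [0,0,0],"offset": [0,0.0625,0],"hand": -1},
])

```text
time_s: 3.65
eef_pos: [570.6, -89.1, 82.6]
ee_rot: [0.0, -0.0, 1.0, -0.0]
force: [0.7, -2.1, 0.8]
grip_width: 0.004
grip_force: 0.5
```

Run:
```python
from h import *
track(2)
```

```text
t3.65 A 25.62(0.91) B 25.92(0.94) tcp [570.5 -88.   82.5] F [1.15 0.74 0.42]
t3.70 A 31.86(0.91) B 32.23(0.92) tcp [570.4 -88.6  82.4] F [-0.63  0.12 -0.31]
```

Request:
arm_command([
  {"dr": [0,0,0],"offset": [0,0.05,0],"hand": -1},
  {"dr": [0,0,0],"offset": [0,0.05,0],"hand": -1},
  {"dr": [0,0,0],"offset": [0,0.05,0],"hand": -1},
  {"dr": [0,0,0],"offset": [0,0.05,0],"hand": -1},
])

```text
time_s: 4.15
eef_pos: [570.5, -65.2, 82.4]
ee_rot: [-0.0, -0.0, 1.0, 0.0]
force: [-0.4, 0.5, -0.5]
grip_width: -0.0
grip_force: 0.0
```

Run:
```python
from h import *
track(2)
```

```text
t4.15 A 88.81(0.90) B 89.08(0.88) tcp [570.4 -64.4  82.5] F [ 0.35  1.54 -0.26]
t4.20 A 94.94(0.89) B 95.29(0.88) tcp [570.5 -64.9  82.5] F [-0.26  0.24  0.39]
```

Request:
arm_command([
  {"dr": [0,0,0],"offset": [0,0.046,0],"hand": -1},
  {"dr": [0,0,0],"offset": [0,0.046,0],"hand": -1},
  {"dr": [0,0,0],"offset": [0,0.046,0],"hand": -1},
  {"dr": [0,0,0],"offset": [0,0.046,0],"hand": -1},
  {"dr": [0,0,0],"offset": [0,0.046,0],"hand": -1},
  {"dr": [0,0,0],"offset": [0,0.046,0],"hand": -1},
  {"dr": [0,0,0],"offset": [0,0.046,0],"hand": -1},
])

```text
time_s: 4.95
eef_pos: [570.5, -26.6, 82.5]
ee_rot: [0.0, -0.0, 1.0, -0.0]
force: [-0.9, 0.1, 0.2]
grip_width: 0.004
grip_force: 0.0
```

Run:
```python
from h import *
track(1)
```

```text
t4.95 A 183.40(0.87) B 184.29(0.85) tcp [570.5 -25.9  82.5] F [0.15 0.51 0.3 ]
```

Request:
arm_command([
  {"dr": [0,0,0],"offset": [0,0.0475,0],"hand": -1},
  {"dr": [0,0,0],"offset": [0,0.0475,0],"hand": -1},
  {"dr": [0,0,0],"offset": [0,0.0475,0],"hand": -1},
  {"dr": [0,0,0],"offset": [0,0.0475,0],"hand": -1},
  {"dr": [0,0,0],"offset": [0,0.0475,0],"hand": -1},
  {"dr": [0,0,0],"offset": [0,0.0475,0],"hand": -1},
  {"dr": [0,0,0],"offset": [0,0.0475,0],"hand": -1},
  {"dr": [0,0,0],"offset": [0,0.0475,0],"hand": -1},
])

```text
time_s: 5.8
eef_pos: [570.6, 19.0, 82.5]
ee_rot: [0.0, -0.0, 1.0, -0.0]
force: [0.1, 0.7, -0.6]
grip_width: -0.003
grip_force: 0.2
```

Run:
```python
from h import *
track(1)
```

```text
t5.80 A 252.33(0.85) B 254.12(0.82) tcp [570.5  19.7  82.5] F [-0.59  1.55 -0.62]
```

Run:
```python
from h import *
track(1)
```

```text
t5.85 A 253.13(0.86) B 254.77(0.82) tcp [570.5  19.2  82.5] F [-0.3   0.49  0.4 ]
```

Request:
arm_command([
  {"dr": [0,0,0],"offset": [0,0.08,0],"hand": -1},
  {"dr": [0,0,0],"offset": [0,0.1,0],"hand": -1},
])

```text
time_s: 6.1
eef_pos: [570.5, 40.4, 82.5]
ee_rot: [-0.0, 0.0, 1.0, -0.0]
force: [-0.3, 0.5, 0.1]
grip_width: -0.0
grip_force: 0.0
```

Run:
```python
from h import *
track(4,"stop1")
```

```text
t6.10 A 253.55(0.86) B 255.03(0.82) tcp [570.3  42.4  82.5] F [-0.44  2.2   0.09]
t6.15 A 253.60(0.86) B 255.03(0.82) tcp [570.3  41.6  82.5] F [ 0.3   0.64 -0.04]
t6.20 A 253.59(0.86) B 255.03(0.82) tcp [570.4  40.9  82.5] F [ 0.33 -0.37 -0.59]
t6.25 A 253.58(0.86) B 255.03(0.82) tcp [570.5  40.5  82.5] F [0.07 0.12 0.49]
```

View pics/stop1.png

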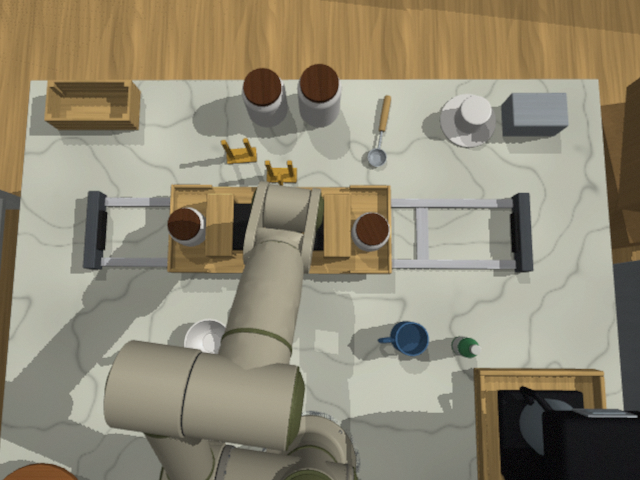

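It is at rest at about 254 mm of travel against a target of about 258. In the picture the wrist hides the pointer near (281,180). I'll let it stand and check it from the side.

Request:
arm_command([
  {"dr": [0,0,0],"offset": [0,0,0],"hand": -1},
  {"dr": [0,0,0],"offset": [0,0,0],"hand": -1},
  {"dr": [0,0,0],"offset": [0,0,0],"hand": -1},
  {"dr": [0,0,0],"offset": [0,0,0],"hand": -1},
  {"dr": [0,0,0],"offset": [0,0,0],"hand": -1},
  {"dr": [0,0,0],"offset": [0,0,0],"hand": -1},
  {"dr": [0,0,0],"offset": [0,0,0],"hand": -1},
  {"dr": [0,0,0],"offset": [0,0,0],"hand": -1},
])

```text
time_s: 7.1
eef_pos: [570.5, 40.1, 82.5]
ee_rot: [-0.0, -0.0, 1.0, -0.0]
force: [-0.6, 1.0, -0.1]
grip_width: -0.003
grip_force: 0.0
```

Run:
```python
from h import *
track(1)
im=ctrl.capture("side")[:,:,::-1]
cv2.imwrite("pics/side2.png",cv2.resize(im[130:240,330:450],None,fx=5,fy=5,interpolation=cv2.INTER_CUBIC))
for y in (-0,): print(proj("side",(697,78.4,122)),proj("side",(697,74,122)))
```

```text
t7.10 A 253.56(0.86) B 255.04(0.82) tcp [570.5  40.1  82.5] F [-0.43 -1.04 -0.7 ]
[384.78669245 187.84066958] [385.55145093 188.98057697]
```

View pics/side2.png

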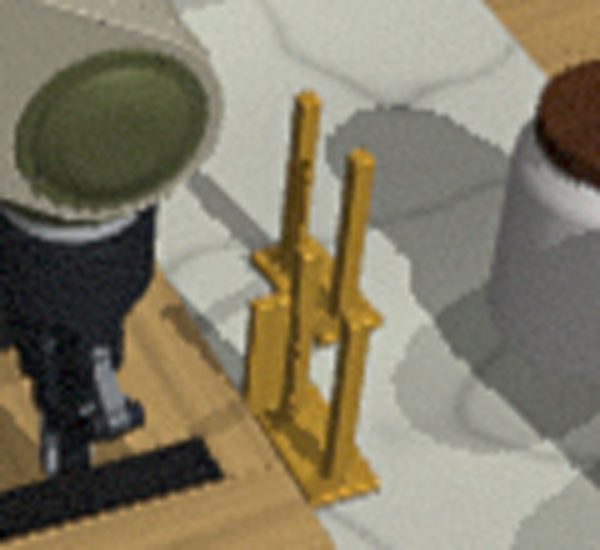

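From the side the pointer top is at crop (270,300), which is about pixel (384,190). That is close to the predicted mid position (384.8,187.8). I'll wait longer, then lift straight out.

Request:
arm_command([
  {"dr": [0,0,0],"offset": [0,0,0],"hand": -1},
  {"dr": [0,0,0],"offset": [0,0,0],"hand": -1},
  {"dr": [0,0,0],"offset": [0,0,0],"hand": -1},
  {"dr": [0,0,0],"offset": [0,0,0],"hand": -1},
  {"dr": [0,0,0],"offset": [0,0,0],"hand": -1},
  {"dr": [0,0,0],"offset": [0,0,0],"hand": -1},
  {"dr": [0,0,0],"offset": [0,0,0],"hand": -1},
  {"dr": [0,0,0],"offset": [0,0,0],"hand": -1},
])

```text
time_s: 8.0
eef_pos: [570.5, 40.1, 82.5]
ee_rot: [0.0, -0.0, 1.0, 0.0]
force: [-1.2, 0.0, 0.4]
grip_width: 0.003
grip_force: 0.0
```

Request:
arm_command([
  {"dr": [0,0,0],"offset": [0,0,0],"hand": -1},
  {"dr": [0,0,0],"offset": [0,0,0],"hand": -1},
  {"dr": [0,0,0],"offset": [0,0,0],"hand": -1},
  {"dr": [0,0,0],"offset": [0,0,0],"hand": -1},
  {"dr": [0,0,0],"offset": [0,0,0],"hand": -1},
  {"dr": [0,0,0],"offset": [0,0,0],"hand": -1},
  {"dr": [0,0,0],"offset": [0,0,0],"hand": -1},
  {"dr": [0,0,0],"offset": [0,0,0],"hand": -1},
])

```text
time_s: 8.8
eef_pos: [570.5, 40.1, 82.5]
ee_rot: [-0.0, -0.0, 1.0, 0.0]
force: [-0.3, -0.6, -0.1]
grip_width: 0.002
grip_force: 0.0
```

Request:
arm_command([
  {"dr": [0,0,0],"offset": [0,0,-0.2],"hand": -1},
  {"dr": [0,0,0],"offset": [0,0,-0.25],"hand": -1},
  {"dr": [0,0,0],"offset": [0,0,-0.3],"hand": -1},
  {"dr": [0,0,0],"offset": [0,0,-0.3],"hand": -1},
  {"dr": [0,0,0],"offset": [0,0,-0.3],"hand": -1},
  {"dr": [0,0,0],"offset": [0.3,0,0],"hand": -1},
  {"dr": [0,0,0],"offset": [0.35,0,0],"hand": -1},
  {"dr": [0,0,0],"offset": [0.35,0,0],"hand": -1},
])

```text
time_s: 9.6
eef_pos: [448.9, 40.2, 244.3]
ee_rot: [0.0, -0.0, 1.0, -0.0]
force: [0.3, -1.0, 1.3]
grip_width: -0.002
grip_force: 0.0
```

Run:
```python
from h import *
track(2)
im=ctrl.capture("top")[:,:,::-1]
cv2.imwrite("pics/crop3.png",cv2.resize(im[140:210,225:325],(800,560),interpolation=cv2.INTER_CUBIC))
```

```text
t9.60 A 253.71(0.91) B 255.03(0.82) tcp [443.3  41.1 243.6] F [0.25 2.25 1.94]
t9.65 A 253.71(0.91) B 255.02(0.82) tcp [446.6  40.6 244.4] F [ 1.26  0.54 -0.2 ]
```

View pics/crop3.png

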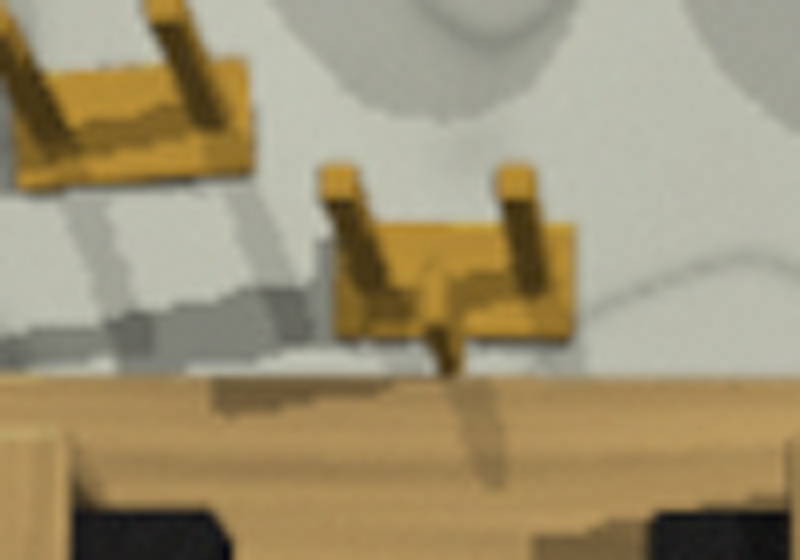

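The crop shows the prong tops at columns 339 and 517, so their middle is 428. The pointer top is at about 434, which puts it roughly 2 mm short of the middle and well within 13 mm. The trolley has stood still for over 3 s and the arm is clear, so I hand in.

Run:
```python
from rig import ctrl
print(ctrl.finish_job())
```

```text
the job is handed in; nothing more can be done
None
```

The trolley was rolled left at about 12 cm/s and came to rest with its pointer about 2–4 mm short of the middle of the mark gauge; it stood still for over 3 s, the arm is clear, and the job is handed in (no verdict was returned).

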